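# Load the gluing jig and lock its keeper with one click

## Task

Load the loose aluminium link into the gluing jig: thread its eye onto the post and lay it flat, with its tail between the two fences. Then turn the jig's black bar knob clockwise until it clicks past its first detent, so that the keeper arm lies across the link, and leave it resting in that first notch: do not go on to the second click. Leave the other things on the bench undisturbed.

Things in the scene. Friction and masses are not known exactly. Their poses are not given: they have to be found in the camera images.
- link: Loose aluminium link, 151 mm long, 16 mm thick, 0.13-0.25 kg, flat on the bench. Origin: underside, mid-length; x along it towards the plain tail, z up. A round eye (48 mm outside, 28 mm through hole) is centred at x -60 mm; from it a bar 24 mm wide runs to the rounded tail end at x +79 mm. Grip the bar across its width at x 0 to +15 mm.
- link_eye (a point): Centre of the link's eye hole, at the underside (x = -60 mm on the link).
- link_tail (a point): Point on the link's underside near the tail, x = +66 mm on the link; it belongs midway between the fences.
- jig: Grey jig base fixed to the bench, 190 x 200 mm, 12 mm thick (x -102 to 87, y -100 to 100 mm); origin at bench level, z up. The loaded link lies along the jig's +y, eye on the post (x 50, y -60 mm), tail between the fences (x 50, y 66 mm). Knob axis at x -45, y 0. A small detent block with a brass spring plunger on the -x side rides on the knob's steel cam.
- post (a point): Foot of the steel post, on the jig's top face (12 mm above the bench). The post is 16 mm thick and 26 mm high, its last 6 mm tapered to 10 mm.
- fence_mid (a point): Midpoint between the two low aluminium fences, on the jig's top face. The gap is 34 mm across the jig's x, the fences are 22 mm long (along y), 10 mm wide and 12 mm high.
- knob_grip (a point): The point to grip, on the knob's vertical axis, 62 mm above the bench; x along the black grip bar and towards the keeper arm's end, z up. The bar is 76 mm long, 18 mm wide and stands 44 to 76 mm above the bench; pinch it across its width from above with 35 N or more. It takes over 1.5 rad of turning in all: regrasp before the lobe is met.
- keeper_tip (a point): Underside of the aluminium keeper arm's end, 93 mm from the knob's axis. The arm turns with the knob, under its grip bar: 26 mm wide, reaching 107 mm from the axis, 31 to 38 mm above the bench, so it sweeps over the loaded link (top 28 mm above the bench). It starts clear of the link; at knob angle 2.33 rad it points along the jig's +x, straight across the link.
- knob (a joint): Knob angle in rad, growing clockwise seen from above, 0 to 3.3; starts at 0 to 0.5. Free (0.03 N m) until 0.33 rad before a crest, then the spring plunger resists by up to 0.4 N m, falling to nothing at the crest, and drives it on over the next 0.33 rad into the notch. First crest: 1.74 to 2.26, differs each time, to be felt; second: 0.68 rad later. Let go short of a crest, it springs back.
- spray_bottle: Bystander: clear bottle, 44 mm across, 130 mm tall, standing; origin under its centre.
- glue_gun: Bystander: blue glue gun lying flat, about 200 mm long, 150 mm across with its handle, 34 mm high; origin under its barrel, x towards the nozzle.
- tub: Bystander: white bowl, 80 mm across, 45 mm high; origin under its centre.
Things that resemble listed ones, but are neither listed nor needed, are in the scene too. Several things look just like the link: the one meant starts nearest to the robot's base.

How it is judged:
By the outcome, as a careful person would: the job done as asked, in the order asked, and still so for the second after the job is handed in, with the robot touching nothing.
It also fails if it takes over 72 s, if anything falls off the work surface, if the arm or the gripper's body presses on something with over 40 N, if the wrist force passes 120 N, or if a joint passes its speed limit or range.

## Robot

A 6-joint arm with a two-finger parallel gripper is mounted at the origin on the work surface. World frame = base frame: x ahead of the robot, y to its left, z up, the work surface at z = 0. Lengths are in m, angles in degrees, forces in N, time in s.
With the tool pointing down it reaches from about 0.325 to 0.9 m from the base axis. Payload 6.1 kg.
Tool frame: the origin (TCP) lies midway between the tips of the shut fingers; the grasp point (between the pads) lies 19 mm behind it; z points along the fingers, y is the line along which they close (so a half turn about z gives the same grasp; the last joint's range is limited). The gripper opens to 87 mm and grips with 3 to 60 N. Pads are 19 mm wide; open, the fingers measure 117 mm over their backs; the gripper's body (75 mm by 190 mm) begins 51 mm behind the grasp point.
Start: joints at [-81.079, 12.628, 87.462, -0, 79.91, -7.225], TCP at [0.174, -0.6, 0.223] pointing down, gripper open.
Joint ranges: [-170.65, 170.65], [-52.31, 119.04], [5.05, 147.46], [-71.25, 251.25], [11.57, 151.72], [-153.62, 153.62]. Speed limits (degrees/s): [147.25, 147.25, 172.46, 180, 180, 180].

## Interface

Orientations are given as [roll, pitch, yaw] about the fixed x, y, z axes, in that order (R = Rz(yaw) Ry(pitch) Rx(roll)).
In Python, from plant import monitor, viewer, ticket gives the robot as it stands.
- The arm moves only by the tool move_arm, never from a script. Its argument "targets" is one flat list of numbers, 7 for each row, row after row: the opening, from 0 (shut) to 1 (fully open), then the shift along the tool's x, y, z in mm, then the turn, a rotation vector about the tool's x, y, z in degrees. In form: [gripper, x, y, z, rx, ry, rz, gripper, x, y, z, rx, ry, rz, ...]. A call has 1 to 12 rows; each row shifts and turns the commanded pose from where the row before left it, along the tool's axes as they then stand; what a row does not reach is not made up. A row lasts 1/8 s, in which the tool goes at most 62.5 mm and 10.7 degrees, less where a joint would pass 70% of its speed; a pose out of reach is approached as far as the arm can. A call with a gripper value outside its range is refused whole. The fingers move at their own pace and stop on an object; "newtons" is the grip in N (left out, the last holds). Time passes only in rows, so rows that do not move let the fingers close. It gives the time, the measured TCP pose, the force, the opening and the grip force at its end, in the units of the state.
- monitor.state(): the state, without advancing time (a new reading comes with each control period).
- viewer.get_image(name): name is "scene" or "top" or "wrist"; returns the picture (480x640x3 uint8, red, green, blue); there is no depth.
- viewer.get_calibration(name): a dict with "fovy" (degrees; the focal length in pixels is half the picture's height over the tangent of half this angle, whatever the lens; pixels are square), "cx", "cy" (the principal point, pixels), "world_from_camera" (4x4, takes a point from camera to world coordinates). Camera axes: x right, y up, looking along -z (the intrinsics and any distortion apply to the point x, -y, -z); pixel columns grow to the right and rows downward; lengths in m; the calibration is good to about 2 mm. A picture is of the moment at which its call begins: read the wrist's pose just before it. get_calibration takes no time and is no camera call; for the wrist camera it gives the pose at the moment of the call.
- ticket.sign_off(): hands the job in; it is judged then, once.
The state is a dict: "t": time; "joints": joint angles; "joint_vel": joint speeds; "effort": joint torques, N m; "tcp_pos": TCP position; "orientation": TCP orientation; "wrist_force": force on the tool from outside, world axes, zero at the start; "wrist_torque": the same for the moment, N m; "width": finger opening in m; "finger_force": force on a finger pad.
Only numpy, scipy, OpenCV 4.12 (cv2) and the standard library are available. Lean on these libraries where they do the work, as an engineer would, in place of code of your own. Each camera call takes 0.05 s, during which the arm holds its last target. There are 200 camera calls.

## Working session

There is one attempt and no reset: what is moved stays moved. The work goes in short steps, Python scripts to look and compute and a tool call to move; the robot and the scene stay as the last step left them, time stands still between calls to the robot, and variables do not carry over. Pictures are saved under pics/ and viewed, at most 10 in all, crops included, and the job is handed in when it is done.

Besides the shell and the picture viewer there is one more tool, called after "Request:" as name(argument=value, ...) on one line, values as JSON. move_arm: Moves the arm, as the interface text tells. Its arguments: {"type":"object","properties":{"targets":{"type":"array","items":{"type":"number"}},"newtons":{"type":"number"}},"required":["targets"]}

```bash
mkdir -p pics; ls; python3 - <<'E'
from plant import monitor, viewer, ticket
import cv2
for n in("top","scene"):
    im=viewer.get_image(n); cv2.imwrite(f"pics/{n}0.png",im[:,:,::-1]); c=viewer.get_calibration(n); print(n,c)
print(viewer.get_calibration("wrist"))
print(monitor.state())
E
```

```text
pics
top {'fovy': 55.35233197523841, 'cx': 321.06937261563013, 'cy': 244.2814368506959, 'world_from_camera': array([[ 1.74293247e-02,  9.98329500e-01, -5.50856365e-02,
         5.46031114e-01],
       [-9.99846707e-01,  1.74947069e-02,  7.04887186e-04,
         2.40174534e-03],
       [ 1.66741674e-03,  5.50649065e-02,  9.98481385e-01,
         1.11076550e+00],
       [ 0.00000000e+00,  0.00000000e+00,  0.00000000e+00,
         1.00000000e+00]])}
scene {'fovy': 55.10539245268483, 'cx': 323.7415319667863, 'cy': 242.4363530123784, 'world_from_camera': array([[-0.08227629, -0.54456104,  0.83467592,  1.72791959],
       [ 0.99659681, -0.049192  ,  0.06614332,  0.11903798],
       [ 0.0050403 ,  0.83727739,  0.54675513,  0.81441776],
       [ 0.        ,  0.        ,  0.        ,  1.        ]])}
{'fovy': 71.25870237191084, 'cx': 320.07641578358584, 'cy': 238.7924741474705, 'world_from_camera': array([[ 0.27835942,  0.9230892 ,  0.26537213,  0.24672664],
       [-0.9604741 ,  0.26819951,  0.07455549, -0.5793049 ],
       [-0.00235131, -0.27563628,  0.96125913,  0.38469234],
       [ 0.        ,  0.        ,  0.        ,  1.        ]])}
{'t': 0.1, 'joints': array([-8.10803150e+01,  1.26724681e+01,  8.75183963e+01, -6.10976104e-04,
        7.99098081e+01, -7.22518786e+00]), 'joint_vel': array([-0.09002656, -0.08632259, -0.20903073, -0.09165104,  0.02718849,
       -0.09777302]), 'effort': array([ 7.34393393e-05, -4.95946491e+01, -3.88519907e+01,  7.01913633e-02,
        5.15636976e-02, -5.39128166e-05]), 'tcp_pos': array([ 0.17369648, -0.59980407,  0.22153529]), 'orientation': array([-1.79900051e+02, -1.20649526e-02,  1.61449699e+01]), 'wrist_force': array([0.3276773 , 0.12504658, 0.23601419]), 'wrist_torque': array([ 0.02583066, -0.03607082, -0.00480848]), 'finger_force': 0.0, 'width': 0.08746675276276093}
```

View pics/top0.png

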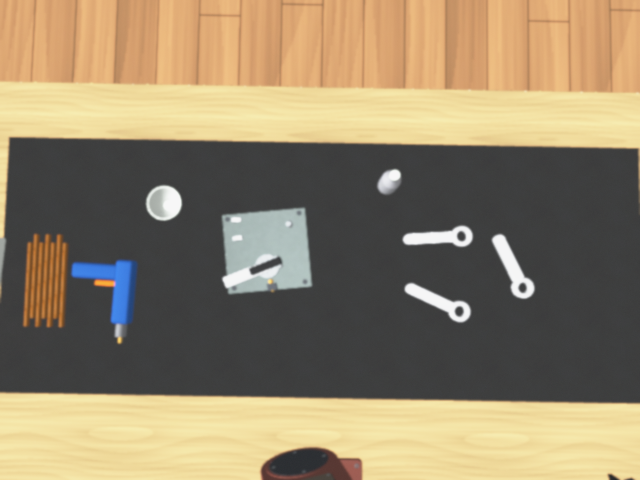

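View pics/scene0.png

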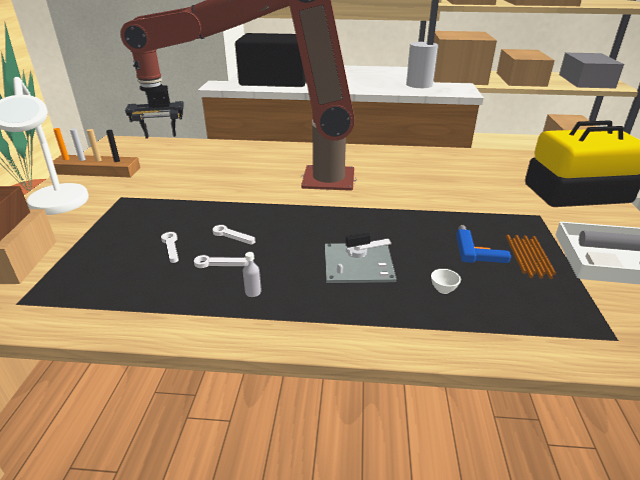

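Candidates for the link in the top image are (437,301), (435,237) and (512,268). The robot base is at about (310,470), so (437,301) is nearest. I'll measure it and check a crop.

```bash
cat > h.py <<'E'
import numpy as np, cv2
from plant import monitor, viewer
def ray(c,uv,z):
    uv=np.atleast_2d(uv).astype(float); f=240/np.tan(np.radians(c["fovy"]/2)); T=c["world_from_camera"]
    d=np.c_[(uv[:,0]-c["cx"])/f,-(uv[:,1]-c["cy"])/f,-np.ones(len(uv))]@T[:3,:3].T
    o=T[:3,3]; return o+d*((z-o[2])/d[:,2])[:,None]
def proj(c,P):
    P=np.atleast_2d(P).astype(float); f=240/np.tan(np.radians(c["fovy"]/2)); T=c["world_from_camera"]
    q=(P-T[:3,3])@T[:3,:3]; return np.c_[c["cx"]-f*q[:,0]/q[:,2],c["cy"]+f*q[:,1]/q[:,2]]
E
python3 - <<'E'
from h import *
im=cv2.imread("pics/top0.png"); c=viewer.get_calibration("top")
hsv=cv2.cvtColor(im,cv2.COLOR_BGR2HSV)
m=((hsv[:,:,2]>150)&(hsv[:,:,1]<40)).astype(np.uint8)
m[:145]=0;m[390:]=0
cs,h=cv2.findContours(m,cv2.RETR_CCOMP,cv2.CHAIN_APPROX_NONE)
for i,k in enumerate(cs):
    a=cv2.contourArea(k)
    if a<15: continue
    M=cv2.moments(k); p=(M["m10"]/M["m00"],M["m01"]/M["m00"])
    r=cv2.minAreaRect(k); print(i,h[0][i][3],a,np.round(p,1),np.round(ray(c,p,.016)[0],4),np.round(r[1],1),round(r[2],1))
    if a>600 and r[1][0]>10: print("  box",np.round(ray(c,cv2.boxPoints(r),.012)[:,:2],4).tolist())
cv2.imwrite("pics/crop.png",cv2.resize(im[190:340,200:560],None,fx=2.2,fy=2.2,interpolation=cv2.INTER_CUBIC))
E
```

```text
0 -1 48.5 [117.7 330.6] [0.3932 0.48   0.016 ] [11.  5.] 90.0
2 -1 870.0 [440.4 302.3] [ 0.4731 -0.2849  0.016 ] [70.7 20.6] 26.6
  box [[0.4919, -0.192], [0.5362, -0.2137], [0.4635, -0.3652], [0.4196, -0.3432]]
3 2 75.0 [458.7 310.9] [ 0.4534 -0.3284  0.016 ] [ 9. 10.] 0.0
4 -1 58.5 [  1.3 248.1] [0.5838 0.7663 0.016 ] [34.  4.] 90.0
5 -1 967.0 [512.9 268.5] [ 0.5564 -0.4579  0.016 ] [69.5 22.3] 58.7
  box [[0.6162, -0.3862], [0.645, -0.4321], [0.504, -0.518], [0.4757, -0.4722]]
6 5 68.0 [522.1 287.4] [ 0.5119 -0.4796  0.016 ] [9.2 9.2] 45.0
7 -1 842.0 [441.2 237. ] [ 0.6291 -0.2862  0.016 ] [20. 69.] 90.0
  box [[0.6542, -0.1951], [0.6572, -0.3615], [0.6089, -0.3615], [0.606, -0.1955]]
8 7 73.5 [461.  235.8] [ 0.6328 -0.3337  0.016 ] [9.9 9.2] 45.0
9 -1 6246.5 [266.1 250.3] [0.5896 0.133  0.016 ] [78.2 88.1] 84.9
  box [[0.6713, 0.2554], [0.694, 0.0442], [0.5069, 0.0239], [0.4846, 0.2332]]
10 9 19.0 [233.8 287.6] [0.4994 0.2078 0.016 ] [4.9 4.9] 45.0
11 9 16.0 [304.5 281.4] [0.5171 0.0395 0.016 ] [4.2 4.2] 45.0
12 9 278.0 [266.1 265.1] [0.5542 0.1321 0.016 ] [10.4 35.1] 67.1
13 9 21.0 [227.1 218.5] [0.6644 0.2284 0.016 ] [4.9 4.9] 45.0
14 9 18.5 [298.6 212.6] [0.6817 0.0569 0.016 ] [4.9 4.2] 45.0
15 -1 937.0 [163.5 202.6] [0.7003 0.3826 0.016 ] [33.9 35.4] 45.0
  box [[0.6988, 0.443], [0.7608, 0.3849], [0.7033, 0.3249], [0.6417, 0.383]]
16 -1 325.0 [388.3 180.2] [ 0.7642 -0.1581  0.016 ] [16.3 26.9] 45.0
```

View pics/crop.png

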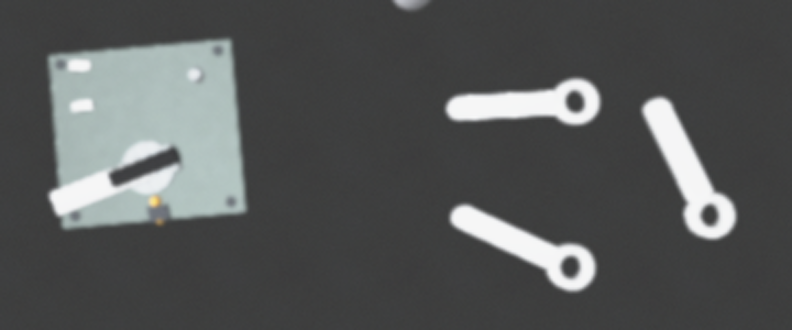

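The crop shows the chosen link (eye at (571,267) in the crop, i.e. (459,311) in the full image). Its bar runs up-left to a plain tail. The jig post is at crop (195,75) and the fences at (78,65) and (82,105). I'll move above the link.

Request:
move_arm(targets=[1,38.7,-23.2,0,0,0,0,1,38.7,-23.2,0,0,0,0,1,38.7,-23.2,0,0,0,0,1,38.7,-23.2,0,0,0,0,1,38.7,-23.2,0,0,0,0,1,38.7,-23.2,0,0,0,0,1,38.7,-23.2,0,0,0,0,1,38.7,-23.2,0,0,0,0,1,38.7,-23.2,0,0,0,0,1,38.7,-23.2,0,0,0,0])

```text
t: 1.35
tcp_pos: [0.4817, -0.2685, 0.2222]
orientation: [-180.0, 0.0, 16.1]
wrist_force: [0.0, 0.0, 0.3]
width: 0.087
finger_force: 0.0
```

Request:
move_arm(targets=[1,0,0,0,0,0,-9.7,1,0,0,0,0,0,-9.7,1,0,0,0,0,0,-9.7,1,0,0,0,0,0,-9.7,1,0,0,0,0,0,-9.7,1,0,0,0,0,0,0,1,0,0,0,0,0,0])

```text
t: 2.22
tcp_pos: [0.4809, -0.2698, 0.2223]
orientation: [-180.0, -0.0, 64.5]
wrist_force: [-0.4, -0.2, 0.1]
width: 0.087
finger_force: 0.0
```

```bash
cat >> h.py <<'E'
def wrist(name):
    c=viewer.get_calibration("wrist"); im=viewer.get_image("wrist")[:,:,::-1].copy(); cv2.imwrite(f"pics/{name}.png",im); return c,im
def toolshift(s,target,yaw=None):
    "shift in tool axes (mm) of TCP to the world target, tool down; and rz"
    y=np.radians(s["orientation"][2]); d=(np.array(target)-s["tcp_pos"])*1e3
    return np.round([d[0]*np.cos(y)+d[1]*np.sin(y), d[0]*np.sin(y)-d[1]*np.cos(y), -d[2], 0 if yaw is None else s["orientation"][2]-yaw],2)
E
cat > link.py <<'E'
from h import *
def find_link(c,im,z,near):
    hsv=cv2.cvtColor(im,cv2.COLOR_BGR2HSV)
    m=((hsv[:,:,2]>150)&(hsv[:,:,1]<40)).astype(np.uint8)
    cs,h=cv2.findContours(m,cv2.RETR_CCOMP,cv2.CHAIN_APPROX_NONE)
    for i,k in enumerate(cs):
        p=h[0][i][3]
        if p<0 or cv2.contourArea(k)<300: continue
        hole=ray(c,k[:,0],z)[:,:2].astype(np.float32); (e,r)=cv2.minEnclosingCircle(hole); e=cv2.fitEllipse(hole*1000)[0]
        e=np.array(e)/1000
        o=ray(c,cs[p][:,0],z)[:,:2]; d=o-e
        far=d[np.linalg.norm(d,axis=1)>.04]; 
        a=far.mean(0); a/=np.linalg.norm(a)
        for _ in range(5):
            s=far@a; w=far@np.array([-a[1],a[0]])
            sel=(s>.04)&(s<.115); up=sel&(w>0); dn=sel&(w<0)
            k1=np.polyfit(s[up],w[up],1); k2=np.polyfit(s[dn],w[dn],1); t=(k1[0]+k2[0])/2
            a=a+t*np.array([-a[1],a[0]]); a/=np.linalg.norm(a)
        print("eye",np.round(e,4),"r",round(r,4),"yaw",round(np.degrees(np.arctan2(a[1],a[0])),2),"len",round(s.max(),4),"width",round(k1[1]-k2[1],4),"mid off",round((k1[1]+k2[1])/2,4))
E
python3 - <<'E'
from link import *
s=monitor.state(); print(s["t"],s["tcp_pos"],s["orientation"],s["joints"])
c,im=wrist("w1"); find_link(c,im,.016,None)
E
```

```text
2.225 [ 0.48087455 -0.26979847  0.22228708] [-1.79973179e+02 -4.73462292e-03  6.44566000e+01] [-3.74897260e+01  2.60329805e+00  9.85469193e+01 -9.37353759e-04
  7.88770029e+01 -1.19461460e+01]
eye [ 0.4545 -0.3281] r 0.0143 yaw 66.19 len 0.1364 width 0.0231 mid off -0.0001
eye [ 0.6315 -0.3329] r 0.0139 yaw 94.14 len 0.1363 width 0.0265 mid off -0.0005
```

View pics/w1.png

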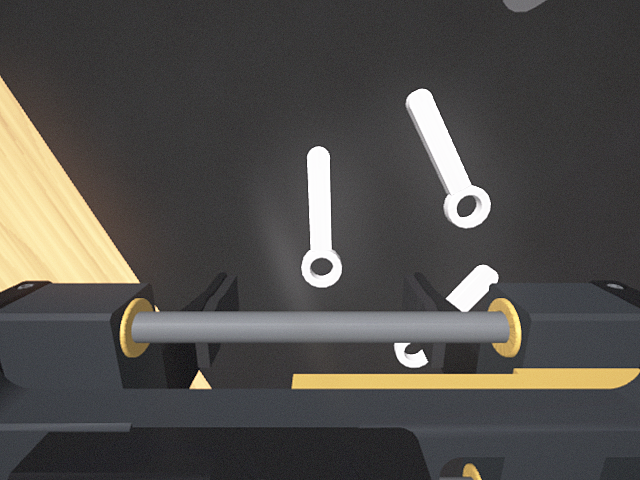

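The wrist image shows the link centred: eye at (321,267), tail at (318,150). Its twin is at (445,150). The mid-thickness plane is unbiased for the silhouette, so I'll recompute there.

```bash
python3 - <<'E'
from link import *
im=cv2.imread("pics/w1.png"); c=viewer.get_calibration("wrist"); s=monitor.state()
find_link(c,im,.008,None)
im=cv2.imread("pics/top0.png"); ct=viewer.get_calibration("top")
# jig from top image
print("holes z12",np.round(ray(ct,[[233.8,287.6],[304.5,281.4],[227.1,218.5],[298.6,212.6]],.012)[:,:2],4).tolist())
hsv=cv2.cvtColor(im,cv2.COLOR_BGR2HSV)
b=((hsv[:,:,2]<110)).astype(np.uint8)[240:290,225:300]
n,l,st,ce=cv2.connectedComponentsWithStats(b)
for i in range(1,n):
    if st[i,4]>60: 
        pts=np.argwhere(l==i)[:,::-1]+[225,240]; r=cv2.minAreaRect(pts.astype(np.float32)); print(st[i,4],r,ray(ct,r[0],.076))
        bp=ray(ct,cv2.boxPoints(r),.076)[:,:2]; print(np.round(bp,4).tolist())
E
```

```text
eye [ 0.4533 -0.3309] r 0.0146 yaw 66.19 len 0.1394 width 0.0237 mid off -0.0001
eye [ 0.6342 -0.3357] r 0.0142 yaw 94.17 len 0.1393 width 0.0271 mid off -0.0005
holes z12 [[0.4993, 0.2085], [0.517, 0.0397], [0.6649, 0.2293], [0.6823, 0.0572]]
194 ((265.46551513671875, 265.4137878417969), (6.3136420249938965, 32.12529754638672), 68.19859313964844) [[0.55312458 0.12640263 0.076     ]]
[[0.5456, 0.1625], [0.5738, 0.0958], [0.5606, 0.0902], [0.5325, 0.1569]]
```

Request:
move_arm(targets=[1,-2,-0.6,30,0,0,-1.7,1,0,0,40,0,0,0,1,0,0,40,0,0,0,1,0,0,40,0,0,0,1,0,0,30,0,0,0,1,0,0,20,0,0,0,1,0,0,12,0,0,0,1,0,0,6,0,0,0,1,0,0,0,0,0,0])

```text
t: 3.4
tcp_pos: [0.4798, -0.2715, 0.0047]
orientation: [180.0, 0.0, 66.3]
wrist_force: [0.3, -0.9, -1.2]
width: 0.0871
finger_force: 0.0
```

Request:
move_arm(targets=[0,0,0,0,0,0,0,0,0,0,0,0,0,0,0,0,0,0,0,0,0,0,0,0,0,0,0,0,0,0,0,0,0,0,0,0,0,0,0,0,0,0], newtons=35)

```text
t: 4.15
tcp_pos: [0.4796, -0.2714, 0.0045]
orientation: [-180.0, -0.0, 66.3]
wrist_force: [0.0, 0.4, -0.3]
width: 0.0349
finger_force: 0.0
```

Request:
move_arm(targets=[0,0,0,0,0,0,0,0,0,0,0,0,0,0,0,0,0,0,0,0,0,0,0,0,0,0,0,0])

```text
t: 4.65
tcp_pos: [0.4796, -0.2714, 0.0045]
orientation: [-180.0, -0.0, 66.3]
wrist_force: [0.6, 0.2, -1.3]
width: 0.0231
finger_force: 35.0
```

Request:
move_arm(targets=[0,0,0,-10,0,0,0,0,0,0,-30,0,0,0,0,0,0,-40,0,0,0,0,0,0,-40,0,0,0,0,0,0,-40,0,0,0,0,0,0,0,0,0,0,0,0,0,0,0,0,0])

```text
t: 5.52
tcp_pos: [0.4791, -0.2711, 0.164]
orientation: [-180.0, -0.0, 66.3]
wrist_force: [-1.2, -0.4, -1.8]
width: 0.0235
finger_force: 35.0
```

```bash
python3 - <<'E'
from link import *
s=monitor.state(); print(s)
c,im=wrist("w2")
E
```

```text
{'t': 5.525, 'joints': array([-3.77077821e+01,  5.34994290e+00,  1.02101531e+02,  2.15567405e-04,
        7.25958985e+01, -1.40529636e+01]), 'joint_vel': array([-0.08168909,  1.34911408,  1.22921123,  0.03471605,  0.02255498,
       -0.07617295]), 'effort': array([ 4.05173751e-05, -4.41511989e+01, -3.94705832e+01,  4.99626459e-02,
       -1.40216789e-02,  1.00216981e-03]), 'tcp_pos': array([ 0.4791432 , -0.27107611,  0.1640029 ]), 'orientation': array([-1.79954095e+02, -1.17023786e-02,  6.63451122e+01]), 'wrist_force': array([-1.16029987, -0.36077502, -1.78437673]), 'wrist_torque': array([-0.01970518, -0.06304994, -0.01459615]), 'finger_force': 34.995399713516235, 'width': 0.023542874307270492}
```

View pics/w2.png

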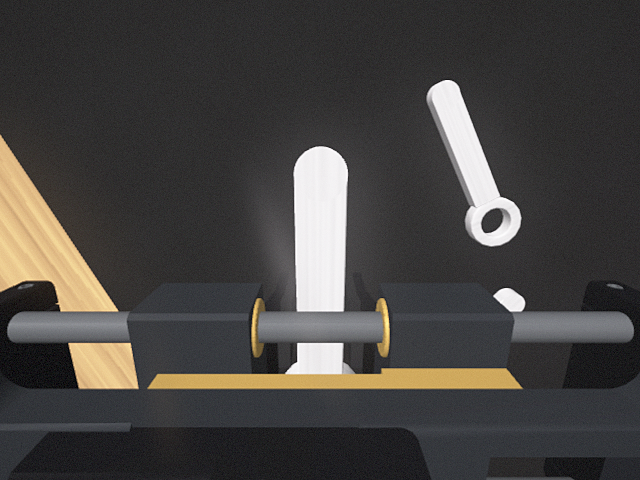

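The link is held straight, with its tail tip at (321,147). Next I'll go to a view pose just short of the jig.

Request:
move_arm(targets=[0,39.3,11,-10,0,0,0,0,39.3,11,-10,0,0,0,0,39.3,11,-10,0,0,0,0,39.3,11,-10,0,0,0,0,39.3,11,0,0,0,0,0,39.3,11,0,0,0,0,0,39.3,11,0,0,0,0,0,0,0,0,0,0,-9.9,0,0,0,0,0,0,-9.9,0,0,0,0,0,0,-9.9,0,0,0,0,0,0,0,0,0,0,0,0,0,0])

```text
t: 7.08
tcp_pos: [0.6599, -0.0503, 0.2032]
orientation: [-179.9, -0.0, 95.9]
wrist_force: [-0.2, -0.6, -1.6]
width: 0.0237
finger_force: 35.0
```

```bash
python3 - <<'E'
from link import *
s=monitor.state(); print(s["t"],s["tcp_pos"],s["orientation"],s["joints"].round(1))
c,im=wrist("w3")
E
```

```text
7.075 [ 0.65992184 -0.05025803  0.2031882 ] [-1.79883462e+02 -3.81778026e-02  9.58501945e+01] [-11.2  18.4  82.5   0.   79.1 -17. ]
```

View pics/w3.png

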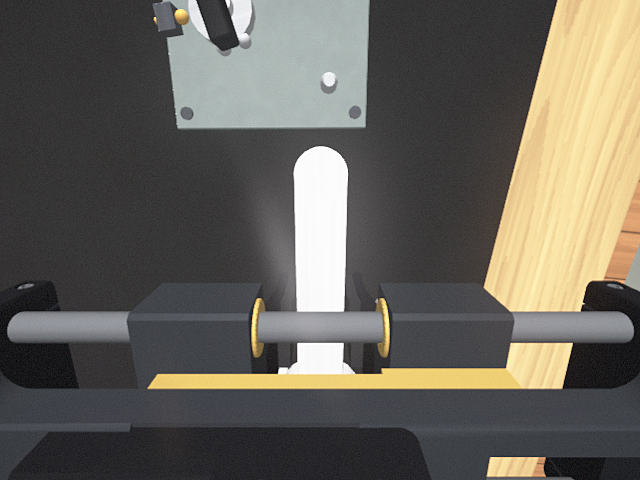

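The wrist image shows the post at about (329,79), the jig's front corners at (178,128) and (366,127), and the held tail tip at (321,147). I'll measure these.

```bash
python3 - <<'E'
from link import *
im=cv2.imread("pics/w3.png"); c=viewer.get_calibration("wrist"); s=monitor.state()
hsv=cv2.cvtColor(im,cv2.COLOR_BGR2HSV); g=cv2.cvtColor(im,cv2.COLOR_BGR2GRAY)
# front edge and right edge lines
ed=[(u,np.argmin(np.diff(g[105:145,u].astype(int)))+105.5) for u in range(190,280,4)]
P=ray(c,ed,.012)[:,:2]; k=np.polyfit(P[:,0],P[:,1],1); yaw=np.arctan(k[0]); print("front edge yaw",np.degrees(yaw))
er=[(np.argmin(np.diff(g[v,350:390].astype(int)))+350.5,v) for v in range(10,120,5)]
Q=ray(c,er,.012)[:,:2]; q=np.polyfit(Q[:,1],Q[:,0],1); print("right edge yaw",np.degrees(-np.arctan(q[0])))
# corner (87,-100)
A=np.array([[-k[0],1],[1,-q[0]]]); cor=np.linalg.solve(A,[k[1],q[1]])
R=lambda t:np.array([[np.cos(t),-np.sin(t)],[np.sin(t),np.cos(t)]])
t=(yaw-np.arctan(q[0]))/2
o=cor-R(t)@[.087,-.1]; print("corner",cor,"origin",o,"yaw",np.degrees(t))
for n,x in dict(post=(.05,-.06),fence=(.05,.066),knob=(-.045,0)).items(): print(n,o+R(t)@x)
print("post expected px foot,top",proj(c,np.r_[o+R(t)@[.05,-.06],.012]),proj(c,np.r_[o+R(t)@[.05,-.06],.038]))
w=((g>205)&(hsv[:,:,1]<30)).astype(np.uint8)
n,l,st,ce=cv2.connectedComponentsWithStats(w[60:100,310:350]); print(st,ce+[310,60])
# link
T=(g>170).astype(np.uint8); T[:135]=0; T[300:]=0; T[:,:270]=0;T[:,380:]=0
pts=np.argwhere(T)[:,::-1]; top=pts[:,1].min(); print("tip row",top)
rows=[(r,pts[pts[:,1]==r,0].min(),pts[pts[:,1]==r,0].max()) for r in range(180,250,10)]
zt=s["tcp_pos"][2]+.0115
ctr=ray(c,[((a+b)/2,r) for r,a,b in rows],zt)[:,:2]; kk=np.polyfit(ctr[:,1],ctr[:,0],1); print("link yaw",90-np.degrees(np.arctan(kk[0])))
tip=ray(c,[(321,top)],zt)[0,:2]; tip[0]=np.polyval(kk,tip[1])
lw=ray(c,[(rows[2][1],rows[2][0]),(rows[2][2]+1,rows[2][0])],zt); print("width",np.linalg.norm(lw[0]-lw[1]))
d=np.array([np.sin(np.arctan(kk[0])),np.cos(np.arctan(kk[0]))])
eye=tip-.139*d; print("tip",tip,"eye",eye,"tcp",s["tcp_pos"])
post=o+R(t)@[.05,-.06]; th=t-np.arctan(-kk[0]); print("rot needed deg",np.degrees(t+np.arctan(kk[0])))
y=s["orientation"][2]
tgt=s["tcp_pos"][:2]+post-eye; print("toolshift",toolshift(s,[*tgt,s["tcp_pos"][2]]))
E
```

```text
front edge yaw 5.8974016784095875
right edge yaw 6.178119548877339
corner [0.696023   0.04418816] origin [0.59898722 0.13448244] yaw 6.037760613643464
post [0.65502089 0.08007447]
fence [0.64176772 0.20537552]
knob [0.55423684 0.12974917]
post expected px foot,top [[328.63949676  84.33227635]] [[329.30790551  79.45486714]]
[[   0    0   40   40 1456]
 [  12   12   14   14  144]] [[329.5885989   79.63186813]
 [328.60416667  78.16666667]]
tip row 146
link yaw 95.70500204337303
width 0.02416610975881476
tip [0.6529304  0.02339787] eye [ 0.66674792 -0.11491365] tcp [ 0.6601041  -0.05032149  0.20356315]
rot needed deg 0.3327585702704368
toolshift [195.16   8.33  -0.     0.  ]
```

The post matches the prediction to within a pixel. I'll traverse, align and descend to just above the post.

Request:
move_arm(targets=[0,39,1.7,0,0,0,-0.3,0,39,1.7,0,0,0,0,0,39,1.7,0,0,0,0,0,39,1.7,0,0,0,0,0,39,1.5,0,0,0,0,0,0,0,0,0,0,0,0,0,0,35,0,0,0,0,0,0,40,0,0,0,0,0,0,40,0,0,0,0,0,0,30,0,0,0,0,0,0,0,0,0,0])

```text
t: 8.5
tcp_pos: [0.6448, 0.143, 0.056]
orientation: [-179.6, 0.0, 96.2]
wrist_force: [-0.5, -0.7, -1.2]
width: 0.0234
finger_force: 35.0
```

```bash
python3 - <<'E'
from link import *
s=monitor.state(); print(s["t"],s["tcp_pos"],s["orientation"],s["wrist_force"],toolshift(s,[.65502+ .0066,.08007+.0646,.0165]))
c,im=wrist("w4"); t=cv2.cvtColor(viewer.get_image("top"),cv2.COLOR_RGB2BGR); sc=cv2.cvtColor(viewer.get_image("scene"),cv2.COLOR_RGB2BGR)
a=cv2.resize(sc[190:310,280:440],None,fx=2.5,fy=2.5,interpolation=cv2.INTER_CUBIC)
cv2.imwrite("pics/c4.png",np.hstack([im[:300,160:480],a]))
E
```

```text
8.5 [0.64475979 0.14303416 0.05602045] [-1.79606985e+02  1.72262582e-02  9.62348959e+01] [-0.50797571 -0.69858443 -1.18410197] [-0.2  16.94 39.52  0.  ]
```

View pics/c4.png

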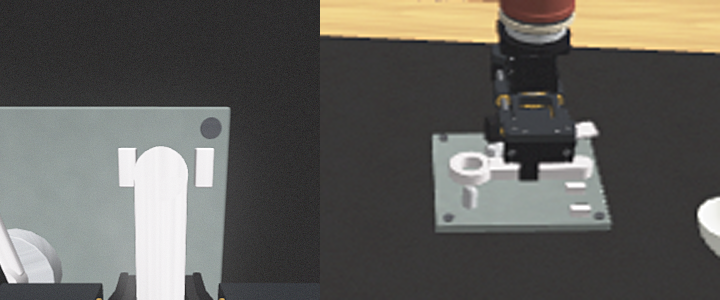

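The wrist view shows the tail between the fences but left of centre (link 161, gap centre about 165). The scene view shows the eye above the post. The arm undershot about 3.6 mm in tool y, so I'll correct that.

Request:
move_arm(targets=[0,1.3,3.8,0,0,0,0,0,0,0,0,0,0,0,0,0,0,0,0,0,0])

```text
t: 9.02
tcp_pos: [0.6514, 0.1462, 0.0602]
orientation: [179.9, 0.0, 96.4]
wrist_force: [-0.4, -0.7, -1.5]
width: 0.0238
finger_force: 35.0
```

```bash
python3 - <<'E'
from link import *
s=monitor.state(); print(s["t"],s["tcp_pos"],s["orientation"],s["joints"],s["wrist_force"],s["wrist_torque"],toolshift(s,[.6484,.1447,.0165],96.04))
E
```

```text
9.025 [0.65143158 0.14622626 0.06019867] [1.79947107e+02 2.77840505e-03 9.63534274e+01] [ 5.89165484e+00  2.69109835e+01  8.76441059e+01 -2.58698799e-03
  6.53919973e+01 -4.60697727e-01] [-0.43405882 -0.74311174 -1.53584619] [ 0.00101858 -0.07490507 -0.02426895] [-1.18 -3.18 43.7   0.31]
```

Request:
move_arm(targets=[0,0,0,0,0,0,0,0,0,0,0,0,0,0,0,0,0,0,0,0,0,0,0,0,0,0,0,0])

```text
t: 9.52
tcp_pos: [0.651, 0.1461, 0.0595]
orientation: [-180.0, 0.0, 96.3]
wrist_force: [-0.7, 0.4, -1.8]
width: 0.0234
finger_force: 35.0
```

```bash
python3 - <<'E'
from link import *
s=monitor.state(); print(s["t"],s["tcp_pos"],s["orientation"],toolshift(s,[.6484,.1447,.0165],96.04))
E
```

```text
9.525 [0.65101819 0.1461111  0.05951287] [-1.79996885e+02  5.33166282e-04  9.63469840e+01] [-1.11 -2.76 43.01  0.31]
```

Request:
move_arm(targets=[0,-1.1,-2.6,0,0,0,0.3,0,0,0,0,0,0,0,0,0,0,8,0,0,0,0,0,0,8,0,0,0,0,0,0,8,0,0,0,0,0,0,6,0,0,0,0,0,0,5,0,0,0,0,0,0,4,0,0,0,0,0,0,2,0,0,0,0,0,0,0,0,0,0,0,0,0,0,0,0,0])

```text
t: 10.9
tcp_pos: [0.6488, 0.1448, 0.0188]
orientation: [180.0, 0.0, 96.0]
wrist_force: [-0.4, 0.7, -0.5]
width: 0.0239
finger_force: 35.0
```

```bash
python3 - <<'E'
from link import *
s=monitor.state(); print(s["t"],s["tcp_pos"],s["orientation"],s["wrist_force"],toolshift(s,[.6484,.1447,.0165],96.04))
E
```

```text
10.9 [0.64881367 0.14478579 0.01882624] [1.79970556e+02 4.37784676e-04 9.60487711e+01] [-0.37452337  0.66641366 -0.45613923] [-0.04 -0.42  2.33  0.01]
```

Request:
move_arm(targets=[0,0,0,1.6,0,0,0,0,0,0,0,0,0,0,0,0,0,0,0,0,0,0.5,0,0,0,0,0,0,0.5,0,0,0,0,0,0,0.5,0,0,0,0,0,0,0.5,0,0,0,0,0,0,0.5,0,0,-15,0,0,0,0.5,0,0,-35,0,0,0,0.5,0,0,-40,0,0,0,0.5,0,0,-40,0,0,0,0.5,0,0,0,0,0,0])

```text
t: 12.4
tcp_pos: [0.652, 0.1451, 0.1535]
orientation: [179.4, 0.0, 96.0]
wrist_force: [0.3, -0.3, 0.3]
width: 0.0437
finger_force: 0.0
```

Request:
move_arm(targets=[0.7,-25,-40,-10,0,0,0,0.7,-25,-40,0,0,0,0,0.7,-20,-20,0,0,0,0,0.7,0,0,0,0,0,0,0.7,0,0,0,0,0,0,0.7,0,0,0,0,0,0])

```text
t: 13.15
tcp_pos: [0.557, 0.0652, 0.1569]
orientation: [180.0, -0.0, 96.1]
wrist_force: [-0.0, -0.5, -0.2]
width: 0.0609
finger_force: 0.0
```

```bash
python3 - <<'E'
from link import *
s=monitor.state(); print(s["t"],s["tcp_pos"],s["orientation"],s["joints"].round(1))
c,im=wrist("w5"); find_link(c,im,.020,None)
E
```

```text
13.15 [0.55704515 0.06519471 0.15692008] [ 1.79986549e+02 -9.94936268e-03  9.60856509e+01] [ -1.4   7.1 101.    0.   71.9  -7.5]
eye [0.5546 0.1256] r 0.0473 yaw 44.23 len 0.1595 width 0.3379 mid off -0.0035
```

View pics/w5.png

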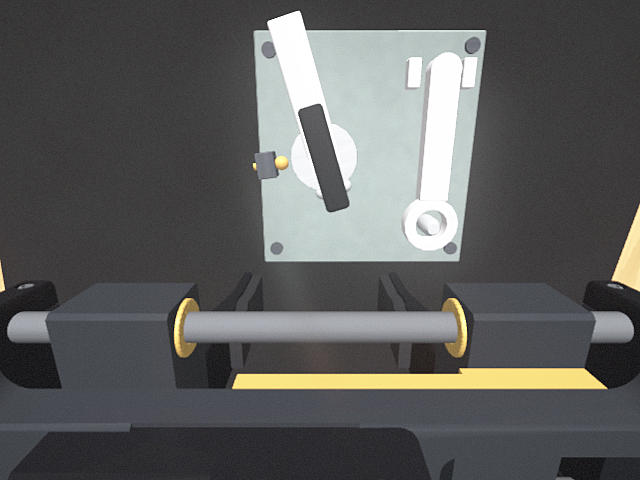

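The link is loaded: the post stands inside the eye at (430,224) and the tail is between the fences at (446,62). The black bar runs from (312,105) to (338,208), and the keeper points up-left.

```bash
cat > knob.py <<'E'
from link import *
J=6.04; K0=np.array([.55424,.12975])
def knob(c,im,box):
    g=cv2.cvtColor(im,cv2.COLOR_BGR2GRAY); x0,x1,y0,y1=box
    n,l,st,ce=cv2.connectedComponentsWithStats((g<75).astype(np.uint8)[y0:y1,x0:x1])
    i=1+np.argmax(st[1:,4]); pts=np.argwhere(l==i)[:,::-1]+[x0,y0]
    P=(ray(c,pts,.076)[:,:2]*1000).astype(np.float32); r=cv2.minAreaRect(P)
    b=cv2.boxPoints(r); e=b[1]-b[0] if np.linalg.norm(b[1]-b[0])>np.linalg.norm(b[2]-b[1]) else b[2]-b[1]
    y=np.degrees(np.arctan2(e[1],e[0]))%180
    print("bar",np.round(r[0],1),np.round(r[1],1),"yaw",round(y,1),"theta",round(2.33-np.radians(y-J),3))
E
python3 - <<'E'
from knob import *
c=viewer.get_calibration("wrist"); s=monitor.state(); im=cv2.imread("pics/w5.png")
knob(c,im,(295,360,95,220))
print(s["tcp_pos"],toolshift(s,[*K0,.12]))
g=cv2.cvtColor(im,cv2.COLOR_BGR2GRAY)
print(proj(c,[[*K0,.076]]))
E
```

```text
bar [553.9 127.6] [16.6 71.5] yaw 112.9 theta 0.466
[0.55694109 0.06518325 0.15683115] [64.49  4.16 36.83  0.  ]
[[325.52570858 158.82009116]]
```

Request:
move_arm(targets=[0.7,32.2,2.1,0,0,0,0,0.7,32.2,2.1,0,0,0,0,0.7,0,0,0,0,0,-8.4,0.7,0,0,0,0,0,-8.4,0.7,0,0,20,0,0,0,0.7,0,0,20,0,0,0,0.7,0,0,10,0,0,0,0.7,0,0,0,0,0,0,0.7,0,0,0,0,0,0,0.7,0,0,0,0,0,0])

```text
t: 14.45
tcp_pos: [0.5546, 0.1291, 0.1078]
orientation: [179.9, 0.0, 112.8]
wrist_force: [-0.7, -0.5, -0.0]
width: 0.0608
finger_force: 0.0
```

```bash
python3 - <<'E'
from knob import *
s=monitor.state(); print(s["t"],s["tcp_pos"],s["orientation"],s["joints"].round(1),toolshift(s,[.5542,.1297,.046],112.9))
E
```

```text
14.45 [0.55460606 0.12907626 0.10781023] [1.79913270e+02 2.69860332e-02 1.12826219e+02] [  5.2  11.3 101.9   0.   66.7 -17.7] [ 0.73 -0.13 61.81 -0.07]
```

Request:
move_arm(targets=[0.7,0.6,0,20,0,0,0,0.7,0,0,20,0,0,0,0.7,0,0,13,0,0,0,0.7,0,0,8,0,0,0,0.7,0,0,0,0,0,0,0.7,0,0,0,0,0,0,0,0,0,0,0,0,0,0,0,0,0,0,0,0,0,0,0,0,0,0,0,0,0,0,0,0,0,0,0,0,0,0,0,0,0,0,0,0,0,0,0,0], newtons=30)

```text
t: 15.95
tcp_pos: [0.5531, 0.1294, 0.0459]
orientation: [-179.9, -0.0, 112.8]
wrist_force: [-2.9, -2.0, 3.5]
width: 0.0176
finger_force: 30.0
```

Request:
move_arm(targets=[0,0,0,0,0,0,0,0,0,0,0,0,0,0,0,0,0,0,0,0,0])

```text
t: 16.32
tcp_pos: [0.5531, 0.1294, 0.0459]
orientation: [-179.9, -0.0, 112.8]
wrist_force: [-4.7, -2.0, 5.6]
width: 0.0177
finger_force: 30.0
```

```bash
python3 - <<'E'
from knob import *
s=monitor.state(); print({k:np.round(s[k],3) for k in("t","tcp_pos","orientation","wrist_force","wrist_torque","width","finger_force")})
E
```

```text
{'t': np.float64(16.325), 'tcp_pos': array([0.553, 0.129, 0.046]), 'orientation': array([-1.79926e+02, -6.00000e-03,  1.12846e+02]), 'wrist_force': array([-4.669, -1.972,  5.629]), 'wrist_torque': array([-0.372,  0.662,  0.008]), 'width': np.float64(0.018), 'finger_force': np.float64(30.001)}
```

Request:
move_arm(targets=[0,0,-1.2,0,0,0,0,0,0,0,0,0,0,4,0,0,0,0,0,0,6,0,0,0,0,0,0,7,0,0,0,0,0,0,7,0,0,0,0,0,0,7,0,0,0,0,0,0,7,0,0,0,0,0,0,5,0,0,0,0,0,0,0,0,0,0,0,0,0,0], newtons=40)

```text
t: 17.58
tcp_pos: [0.5533, 0.1293, 0.046]
orientation: [179.9, -0.1, 69.9]
wrist_force: [2.8, 0.3, -2.9]
width: 0.0173
finger_force: 40.0
```

```bash
python3 - <<'E'
from knob import *
s=monitor.state(); print({k:np.round(s[k],3) for k in("t","tcp_pos","orientation","wrist_force","wrist_torque","width","finger_force","joints")}); print("theta",2.33-np.radians(s["orientation"][2]-J))
E
```

```text
{'t': np.float64(17.575), 'tcp_pos': array([0.553, 0.129, 0.046]), 'orientation': array([ 1.79915e+02, -6.00000e-02,  6.99340e+01]), 'wrist_force': array([ 2.788,  0.33 , -2.92 ]), 'wrist_torque': array([ 0.068, -0.606, -0.054]), 'width': np.float64(0.017), 'finger_force': np.float64(39.999), 'joints': array([5.19600e+00, 1.59750e+01, 1.03888e+02, 2.00000e-02, 6.00350e+01,
       2.52520e+01])}
theta 1.2148374824127108
```

Request:
move_arm(targets=[0,0,0,0,0,0,4,0,0,0,0,0,0,6,0,0,0,0,0,0,6,0,0,0,0,0,0,4,0,0,0,0,0,0,0,0,0,0,0,0,0,0], newtons=50)

```text
t: 18.32
tcp_pos: [0.5534, 0.1293, 0.046]
orientation: [179.9, -0.1, 50.0]
wrist_force: [5.3, 0.5, -5.0]
width: 0.0176
finger_force: 50.0
```

```bash
cat > st.py <<'E'
from knob import *
s=monitor.state(); print({k:np.round(s[k],3).tolist() for k in("t","tcp_pos","orientation","wrist_force","wrist_torque","width")},"j6 effort",round(s["effort"][5],3),"theta",round(2.33-np.radians(s["orientation"][2]-J),3))
E
python3 st.py
```

```text
{'t': 18.325, 'tcp_pos': [0.553, 0.129, 0.046], 'orientation': [179.931, -0.083, 49.972], 'wrist_force': [5.331, 0.528, -5.022], 'wrist_torque': [0.089, -0.922, -0.047], 'width': 0.018} j6 effort -0.025 theta 1.563
```

Request:
move_arm(targets=[0,0,0,0,0,0,3,0,0,0,0,0,0,3,0,0,0,0,0,0,0,0,0,0,0,0,0,0])

```text
t: 18.82
tcp_pos: [0.5536, 0.1292, 0.046]
orientation: [179.9, -0.1, 44.0]
wrist_force: [6.4, 1.4, -5.5]
width: 0.0177
finger_force: 50.0
```

```bash
python3 st.py
```

```text
{'t': 18.825, 'tcp_pos': [0.554, 0.129, 0.046], 'orientation': [179.918, -0.096, 44.005], 'wrist_force': [6.351, 1.37, -5.501], 'wrist_torque': [0.066, -0.928, 0.222], 'width': 0.018} j6 effort 0.226 theta 1.667
```

Request:
move_arm(targets=[0,0,0,0,0,0,3,0,0,0,0,0,0,3,0,0,0,0,0,0,0,0,0,0,0,0,0,0])

```text
t: 19.32
tcp_pos: [0.5535, 0.1292, 0.046]
orientation: [179.9, -0.1, 38.0]
wrist_force: [5.8, 0.1, -5.2]
width: 0.0176
finger_force: 50.0
```

```bash
python3 st.py
```

```text
{'t': 19.325, 'tcp_pos': [0.554, 0.129, 0.046], 'orientation': [179.933, -0.103, 37.987], 'wrist_force': [5.839, 0.121, -5.183], 'wrist_torque': [0.062, -0.981, 0.151], 'width': 0.018} j6 effort 0.112 theta 1.772
```

Request:
move_arm(targets=[0,0,0,0,0,0,2,0,0,0,0,0,0,2,0,0,0,0,0,0,0,0,0,0,0,0,0,0])

```text
t: 19.82
tcp_pos: [0.5535, 0.1292, 0.046]
orientation: [179.9, -0.1, 34.0]
wrist_force: [5.9, 0.1, -4.5]
width: 0.0179
finger_force: 50.0
```

```bash
python3 st.py
```

```text
{'t': 19.825, 'tcp_pos': [0.554, 0.129, 0.046], 'orientation': [179.942, -0.111, 33.972], 'wrist_force': [5.865, 0.136, -4.502], 'wrist_torque': [0.078, -0.97, 0.016], 'width': 0.018} j6 effort 0.01 theta 1.842
```

Request:
move_arm(targets=[0,0,0,0,0,0,2,0,0,0,0,0,0,2,0,0,0,0,0,0,0,0,0,0,0,0,0,0])

```text
t: 20.32
tcp_pos: [0.5536, 0.1292, 0.046]
orientation: [180.0, -0.1, 30.0]
wrist_force: [5.6, -0.0, -5.1]
width: 0.0172
finger_force: 50.0
```

```bash
python3 st.py
```

```text
{'t': 20.325, 'tcp_pos': [0.554, 0.129, 0.046], 'orientation': [179.951, -0.114, 29.962], 'wrist_force': [5.636, -0.044, -5.111], 'wrist_torque': [0.134, -0.973, -0.075], 'width': 0.017} j6 effort -0.08 theta 1.912
```

Request:
move_arm(targets=[0,0,0,0,0,0,2,0,0,0,0,0,0,2,0,0,0,0,0,0,0,0,0,0,0,0,0,0])

```text
t: 20.82
tcp_pos: [0.5536, 0.1292, 0.046]
orientation: [180.0, -0.1, 25.9]
wrist_force: [5.4, 0.5, -5.1]
width: 0.0179
finger_force: 50.0
```

```bash
python3 st.py
```

```text
{'t': 20.825, 'tcp_pos': [0.554, 0.129, 0.046], 'orientation': [179.962, -0.121, 25.949], 'wrist_force': [5.431, 0.52, -5.101], 'wrist_torque': [0.002, -0.976, -0.149], 'width': 0.018} j6 effort -0.171 theta 1.983
```

Request:
move_arm(targets=[0,0,0,0,0,0,2,0,0,0,0,0,0,2,0,0,0,0,0,0,0,0,0,0,0,0,0,0])

```text
t: 21.32
tcp_pos: [0.5536, 0.1292, 0.046]
orientation: [180.0, -0.1, 21.9]
wrist_force: [5.1, 0.5, -5.8]
width: 0.0179
finger_force: 50.0
```

```bash
python3 st.py
```

```text
{'t': 21.325, 'tcp_pos': [0.554, 0.129, 0.046], 'orientation': [179.971, -0.123, 21.935], 'wrist_force': [5.095, 0.462, -5.783], 'wrist_torque': [0.02, -0.978, -0.224], 'width': 0.018} j6 effort -0.26 theta 2.053
```

Past the crest (about 1.87), the spring is now driving the knob on. I'll follow it towards the notch.

Request:
move_arm(targets=[0,0,0,0,0,0,2,0,0,0,0,0,0,2,0,0,0,0,0,0,0,0,0,0,0,0,0,0])

```text
t: 21.82
tcp_pos: [0.5536, 0.1291, 0.046]
orientation: [180.0, -0.1, 17.9]
wrist_force: [5.9, -0.5, -5.1]
width: 0.0178
finger_force: 50.0
```

```bash
python3 st.py
```

```text
{'t': 21.825, 'tcp_pos': [0.554, 0.129, 0.046], 'orientation': [179.976, -0.121, 17.936], 'wrist_force': [5.906, -0.47, -5.14], 'wrist_torque': [0.049, -0.956, -0.267], 'width': 0.018} j6 effort -0.269 theta 2.122
```

Request:
move_arm(targets=[0,0,0,0,0,0,2,0,0,0,0,0,0,1.5,0,0,0,0,0,0,0,0,0,0,0,0,0,0])

```text
t: 22.32
tcp_pos: [0.5535, 0.1291, 0.046]
orientation: [180.0, -0.1, 14.5]
wrist_force: [6.8, -0.6, -4.8]
width: 0.0178
finger_force: 50.0
```

```bash
python3 st.py
```

```text
{'t': 22.325, 'tcp_pos': [0.553, 0.129, 0.046], 'orientation': [179.973, -0.113, 14.472], 'wrist_force': [6.827, -0.619, -4.801], 'wrist_torque': [0.045, -0.969, -0.036], 'width': 0.018} j6 effort -0.027 theta 2.183
```

Request:
move_arm(targets=[0.6,0,0,0,0,0,0,0.6,0,0,0,0,0,0,0.6,0,0,0,0,0,0,0.6,0,0,0,0,0,0,0.6,0,0,0,0,0,0,0.6,0,0,-15,0,0,0,0.6,0,0,-30,0,0,0,0.6,0,0,-40,0,0,0,0.6,0,0,-40,0,0,0,0.6,-40,0,0,0,0,0,0.6,-40,0,0,0,0,0,0.6,0,0,0,0,0,0])

```text
t: 23.82
tcp_pos: [0.4731, 0.1091, 0.1715]
orientation: [180.0, 0.0, 14.3]
wrist_force: [-0.3, -0.6, -0.5]
width: 0.0524
finger_force: 0.0
```

Request:
move_arm(targets=[0.6,0,0,0,0,0,0,0.6,0,0,0,0,0,0,0.6,0,0,0,0,0,0,0.6,0,0,0,0,0,0])

```text
t: 24.32
tcp_pos: [0.4753, 0.1094, 0.1708]
orientation: [-180.0, 0.0, 14.3]
wrist_force: [-0.5, -0.3, 0.6]
width: 0.0524
finger_force: 0.0
```

```bash
python3 st.py; python3 - <<'E'
from knob import *
c,im=wrist("w6")
print(proj(c,[[*K0,.076]]))
u,v=proj(c,[[*K0,.076]])[0].astype(int)
knob(c,im,(u-70,u+70,max(v-70,0),v+70))
E
```

```text
{'t': 24.325, 'tcp_pos': [0.475, 0.109, 0.171], 'orientation': [-179.995, 0.024, 14.35], 'wrist_force': [-0.464, -0.302, 0.564], 'wrist_torque': [-0.044, 0.007, -0.032], 'width': 0.052} j6 effort 0.0 theta 2.185
[[319.63251063 134.70118335]]
bar [530.9 114.9] [17.9  0. ] yaw 14.9 theta 2.176
```

View pics/w6.png

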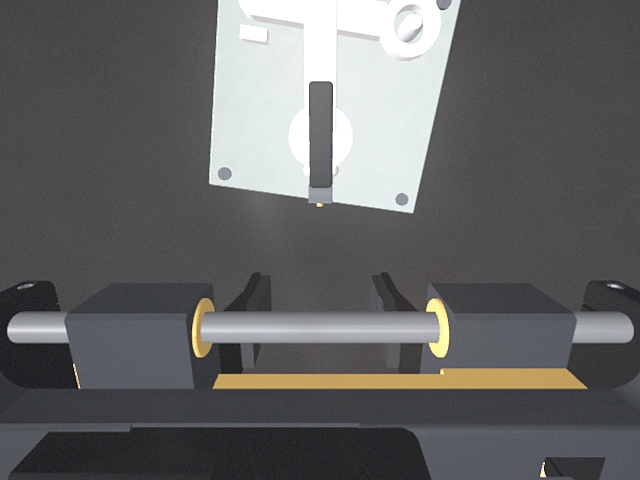

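The final view shows the bar at (320,135) still at about 2.18 rad. The keeper lies across the link, the post is in the eye at (410,28), and the gripper is clear. Handing in.

```bash
python3 -c "
from plant import ticket
print(ticket.sign_off())"
```

```text
the job is handed in; nothing more can be done
None
```

The link is loaded on the post with its tail between the fences, and the knob was left resting in its first notch at about 2.18 rad with the keeper across the link; the job is handed in, at about 24 s of the 72 s limit.

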